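Wedge the ukulele board level

ROBOT

A 6-joint arm with a two-finger parallel gripper is mounted at the origin on the work surface. World frame = base frame: x ahead of the robot, y to its left, z up, the work surface at z = 0. Lengths are in m, angles in rad, forces in N, time in s.
With the tool pointing down it reaches from about 0.325 to 0.875 m from the base axis. Payload 4.4 kg.
Tool frame: the origin (TCP) lies at the very end of the fingers, on their centre line; the grasp point (between the pads) lies 19 mm behind it; z points along the fingers, y is the line along which they close (so a half turn about z gives the same grasp; the last joint's range is limited). The gripper opens to 85 mm and grips with 20 to 120 N. Pads are 22 mm wide; open, the fingers measure 114 mm over their backs; the gripper's body (76 mm by 85 mm) begins 54 mm behind the grasp point. The pads swing forward as they close: fully open they stand 13 mm farther back than shut.
Start: joints at [1.171, 0.207, 1.542, -0, 1.393, -0.15], TCP at [0.142, 0.557, 0.231] pointing down, gripper open.
Joint ranges: [-2.73, 2.73], [-0.86, 2.22], [0.23, 2.46], [-1.11, 4.25], [0.08, 2.63], [-2.82, 2.82]. Speed limits (rad/s): [2.79, 2.79, 3.14, 3.14, 3.14, 3.14].

INTERFACE

Orientations are given as a unit quaternion [x, y, z, w].
In Python, from rig import robot, cams, order gives the robot as it stands. The module is installed in compiled form; this text tells all that it offers.
- The arm moves only by the tool play_rows, never from a script. Its argument "plan" is a list that holds one entry, the list of rows, each a list of 5 numbers: the shift along the world's x, y, z in mm, then the turn about the world's z in degrees, then the opening, from -1 (shut) to 1 (fully open), so that 0 is half open. In form: [[[x, y, z, twist, grip], ...]]. A call has 1 to 5 rows; each row is the pose to reach, as a shift and turn from the pose commanded when the call began; what a row does not reach only later rows make up. A row lasts 1/12 s, in which the tool goes at most 41.7 mm and 7.16 degrees, less where a joint would pass 70% of its speed; a pose out of reach is approached as far as the arm can. A call with a gripper value outside its range is refused whole. The fingers move at their own pace and stop on an object; the grip force is fixed at half the most. Time passes only in rows, so rows that repeat a pose let the fingers close. It gives the time, the measured TCP pose, the force, the opening and the grip force at its end, in the units of the state.
- robot.get_state(): the state, without advancing time (a new reading comes with each control period).
- cams.capture(name): name is "scene" or "top" or "wrist"; returns the picture (400x640x3 uint8, blue, green, red); there is no depth.
- cams.camera_model(name): a dict with "K" (3x3 intrinsics, pixels), "k1" (the pictures are not rectified: a ray, as slopes to the right and down, at radius r is drawn at 1 + k1 r^2 times it, then the intrinsics apply), "eye" and "orientation" of the camera in the world. Camera axes: x right, y down, z forward; pixel columns grow to the right and rows downward; lengths in m; the calibration is good to about 2 mm. A picture is of the moment at which its call begins: read the wrist's pose just before it. camera_model takes no time and is no camera call; for the wrist camera it gives the pose at the moment of the call.
- order.hand_in(): hands the job in; it is judged then, once.
The state is a dict: "t": time; "joint_pos": joint angles; "dq": joint speeds; "joint_efforts": joint torques, N m; "eef_pos": TCP position; "ee_rot": TCP orientation; "ft_force": force on the tool from outside, world axes, zero at the start; "ft_torque": the same for the moment, N m; "finger_gap": finger opening in m; "gripper_force": force on a finger pad.
Only numpy, scipy, OpenCV 4.12 (cv2) and the standard library are available. Lean on these libraries where they do the work, as an engineer would, in place of code of your own. Each camera call takes 0.05 s, during which the arm holds its last target. There are 200 camera calls.

TASK

The hinged board under the ukulele has its front edge sunk down. Pick up the thick dark-brown wedge and push it, thin end first and straight in, under the middle of that edge until the board sits level, then let go and leave the wedge there. Ease it in so that the board is never jacked clearly past level, raise it with the wedge only (do not press or lift the board or ukulele with the robot), and leave the other things on the bench where they are.

Things in the scene. Friction and masses are not known exactly. Their poses are not given: they have to be found in the camera images.
- stand: Fixed low stand carrying the board and a bar lamp. Origin on the bench top, right below the middle of the board's front edge. z up; the wedge goes in along its -y; x runs along the front edge. Side rails (8 mm high) and rubber feet (14 mm) stand at x = +-82 to +-98 mm; between them the way under the board is free back to the hinge block at y = -242 mm.
- lamp (a point): Middle of the underside of the stand's bar lamp, 207 mm above the bench. The bar covers stand x = -110 to +150, y = +55 to +105 mm, top at 236 mm; one post, 18 mm thick, at x 130, y 80 mm, on a foot plate x 95 to 145, y -10 to 130, 8 mm high. An upright gripper pushing the wedge home hits it: lean the gripper back 35 to 40 degrees, away from the board, fingers pointing down and to stand -y.
- board (a joint): Tilt of the plywood board with the ukulele on it, rad. 0 = level; negative = front edge low (at rest about -0.083); positive = front edge too high. Hinge along the stand's x at y = -240 mm, 34 mm above the bench. It drops by its own weight (0.6 to 1.2 kg in all, some 3 to 5 N at the front edge) and stays up only if something carries it.
- board_edge (a point): Middle of the board's front edge, a round aluminium nosing 12 mm thick, 200 mm long along the stand's x; the point is on its front, half-way up. The edge's underside is 14 mm above the bench at rest, 34 mm when level. Board 200 (x) by 240 (y) by 12 mm; the ukulele on it is 58 mm deep, its body ending about 20 mm behind this edge.
- wedge_heel (a point): Thick dark-brown wooden wedge lying flat, 190 long, 40 mm wide, about 0.16 kg. The point is the centre of its heel block (40 wide, 50 long, 46 mm high), the place to hold it, across its width. Its -y axis points to the thin end, 165 mm from this point. The top slopes evenly from 8 mm at the thin end to 46 mm over 140 mm, then is flat over the heel. Friction holds it in place when let go.
- wedge_nose (a point): Middle of the dark wedge's thin end, 4 mm above its underside; axes as for the heel. The board is level when this point is about 95 mm behind the board's edge.
- spare: A slimmer yellow wedge, 190 x 40 mm but only 24 mm high at its heel: too thin, leave it. Origin at the centre of its underside; its thin end is to -y. The two wedges may lie in each other's place.
- glue: White glue bottle with an orange cap, 56 mm across, 160 mm high, standing; origin under its centre. Leave it.
- jar: Amber jar with a steel lid, 72 mm across, 90 mm high, standing; origin under its centre. Leave it.
- sander: Cork sanding block, 70 x 120 x 28 mm; origin under its centre. Leave it.
- driver: Screwdriver with a red handle, 190 mm long, lying along its x. Leave it.
- clamp: Red bar clamp, 330 mm long along its y, 25 mm high, jaws to its +x (100 mm). Leave it.
- mug: Blue mug, 80 mm across, 90 mm high; origin under its centre. Leave it.
Things that resemble listed ones, but are neither listed nor needed, are in the scene too. Of the things like the part that bears wedge_heel, leave any that is blue or green; of the rest the larger one is meant.

How it is judged:
By the outcome, as a careful person would: the job done as asked, in the order asked, and still so for the second after the job is handed in, with the robot touching nothing.
It also fails if it takes over 38 s, if anything falls off the work surface, if the arm or the gripper's body presses on something with over 40 N, if the wrist force passes 120 N, or if a joint passes its speed limit or range.

## Working session

There is one attempt and no reset: what is moved stays moved. The work goes in short steps, Python scripts to look and compute and a tool call to move; the robot and the scene stay as the last step left them, time stands still between calls to the robot, and variables do not carry over. Pictures are saved under pics/ and viewed, at most 10 in all, crops included, and the job is handed in when it is done.

Besides the shell and the picture viewer there is one more tool, called in YAML: its name, and indented under it one key for each argument. play_rows: Moves the arm, as the interface text tells. Its arguments: {"type":"object","properties":{"plan":{"type":"array","items":{"type":"array","items":{"type":"array","items":{"type":"number"}}}}},"required":["plan"]}

```bash
mkdir -p pics
cat > h.py <<'E'
import numpy as np, cv2
from scipy.spatial.transform import Rotation as R
from rig import robot, cams, order
def ray(m,px):
    K=np.array(m["K"]);p=cv2.undistortPoints(np.array([[px]],float),K,np.array([m["k1"],0,0,0.]))[0,0]
    o=m["orientation"]; Rm=R.from_quat(o).as_matrix() if np.size(o)==4 else np.array(o)
    return np.array(m["eye"]),Rm@np.array([p[0],p[1],1])
def onz(m,px,z):
    e,d=ray(m,px); return e+d*(z-e[2])/d[2]
def proj(m,P):
    o=m["orientation"]; Rm=R.from_quat(o).as_matrix() if np.size(o)==4 else np.array(o)
    c=Rm.T@(np.array(P)-m["eye"]); s=c[:2]/c[2]; s=s*(1+m["k1"]*(s@s)); K=np.array(m["K"]); return (K@[*s,1])[:2]
E
python3 - <<'E'
from h import *
for n in("scene","top"):
    cv2.imwrite(f"pics/{n}0.png",cams.capture(n)); m=cams.camera_model(n); print(n,m)
s=robot.get_state(); print({k:np.round(v,3) for k,v in s.items()})
E
```

```text
scene {'K': array([[436.79214446,   0.        , 328.64093054],
       [  0.        , 436.79214446, 203.36829878],
       [  0.        ,   0.        ,   1.        ]]), 'k1': -0.03098639907413161, 'eye': array([1.63890772, 0.31382683, 0.94113268]), 'orientation': array([ 0.54458013,  0.70365991, -0.35773928, -0.283404  ])}
top {'K': array([[432.95496412,   0.        , 323.98054707],
       [  0.        , 432.95496412, 202.18690786],
       [  0.        ,   0.        ,   1.        ]]), 'k1': -0.05230224230243129, 'eye': array([0.33329371, 0.03721105, 1.32983478]), 'orientation': array([-0.69581688,  0.71271756, -0.05927307,  0.06602455])}
{'t': np.float64(0.1), 'joint_pos': array([ 1.171,  0.207,  1.543, -0.   ,  1.394, -0.15 ]), 'dq': array([ 0.001, -0.   , -0.003,  0.001,  0.001,  0.   ]), 'joint_efforts': array([-0.0000e+00, -3.8409e+01, -2.9255e+01, -0.0000e+00,  5.0000e-03,
        0.0000e+00]), 'eef_pos': array([0.142, 0.557, 0.23 ]), 'ee_rot': array([ 0.125,  0.992, -0.001, -0.   ]), 'ft_force': array([-0.274, -0.149, -0.215]), 'ft_torque': array([-0.06 ,  0.013, -0.043]), 'gripper_force': np.float64(0.0), 'finger_gap': np.float64(0.085)}
```

View pics/scene0.png

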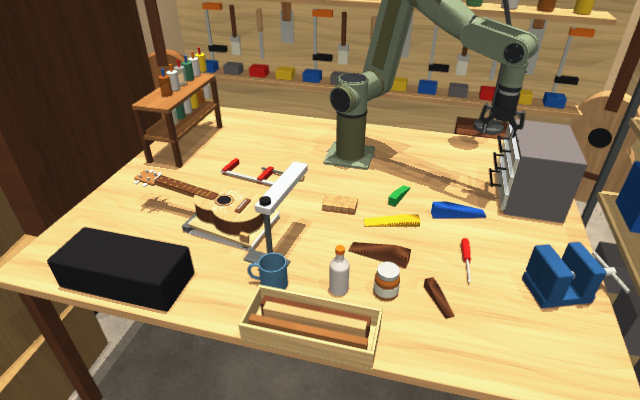

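View pics/top0.png

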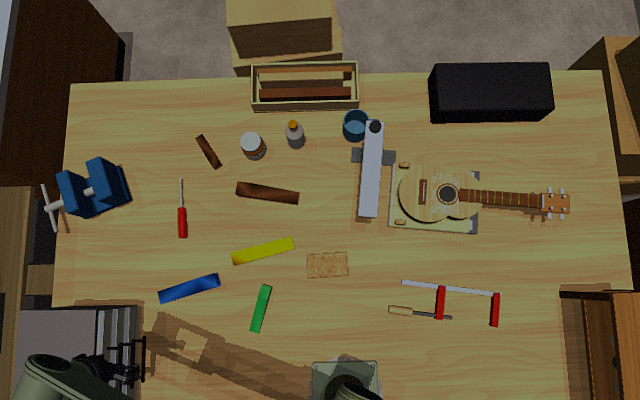

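The top view shows these as possible targets: large dark-brown wedge (267,192), small dark-brown wedge (208,151), yellow spare (263,250), blue (190,288) and green (261,308). There are also brown bars in the box at (305,92). I choose the larger brown wedge at (267,192). Stand and lamp are at (370,170) to (435,200). Next I check the wedge close up.

Run:
```python
from h import *
t=cv2.imread("pics/top0.png");s=cv2.imread("pics/scene0.png")
f=lambda im,x0,x1,y0,y1,w,h:cv2.resize(im[y0:y1,x0:x1],(w,h),interpolation=cv2.INTER_CUBIC)
a=f(t,225,495,110,245,540,270); g=f(s,440,570,0,135,260,270)
b=f(s,160,460,150,300,600,300)
c=np.zeros((580,800,3),np.uint8);c[:270,:540]=a;c[:270,540:]=g;c[275:575,:600]=b
cv2.imwrite("pics/crop1.png",c)
m=cams.camera_model("top")
hsv=cv2.cvtColor(t,cv2.COLOR_BGR2HSV)
k=((hsv[...,2]<125)&(hsv[...,1]>90)).astype(np.uint8);k[:,:228]=0;k[:,305:]=0;k[:170]=0;k[215:]=0
cs,_=cv2.findContours(k,0,2);c=max(cs,key=cv2.contourArea);r=cv2.minAreaRect(c);bx=cv2.boxPoints(r);print(r)
for p in bx: print(p,np.round(onz(m,p,0),3),np.round(onz(m,p,.046),3))
```

```text
((267.30999755859375, 192.82998657226562), (64.77098083496094, 15.980613708496094), 8.13010311126709)
[234.12    196.15999] [0.598 0.329 0.   ] [0.589 0.319 0.046]
[236.38    180.33998] [0.649 0.323 0.   ] [0.638 0.313 0.046]
[300.5     189.49998] [0.614 0.12  0.   ] [0.604 0.117 0.046]
[298.24    205.31999] [0.564 0.128 0.   ] [0.556 0.125 0.046]
```

View pics/crop1.png

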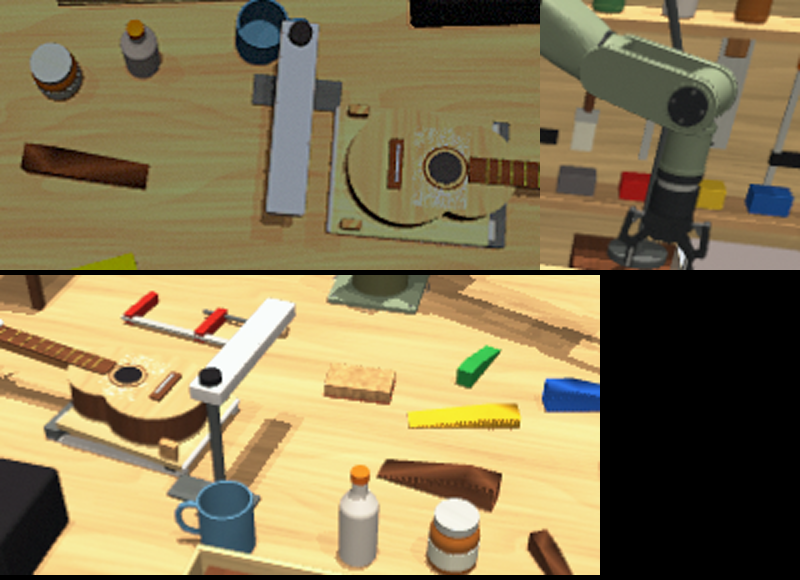

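The crop confirms the choice: a brown wedge, with its thick heel at the left (top crop, about (35,155)) and its thin end at about (145,175) pointing at the board. The lamp bar runs from (285,212) to (300,25), and the board's front edge is at about x = 330 to 345.

Run:
```python
from h import *
t=cv2.imread("pics/top0.png");m=cams.camera_model("top")
hsv=cv2.cvtColor(t,cv2.COLOR_BGR2HSV)
print(hsv[180,370],hsv[200,368],hsv[150,374],hsv[222,395],hsv[200,391],hsv[200,386])
k=((hsv[...,1]<70)&(hsv[...,2]>120)).astype(np.uint8);k[:,:350]=0;k[:,388:]=0;k[:115]=0;k[225:]=0
cs,_=cv2.findContours(k,0,2);c=max(cs,key=cv2.contourArea);r=cv2.minAreaRect(c);print(r)
P=np.array([onz(m,p,.236) for p in cv2.boxPoints(r)])[:,:2]*1000;print(P.round())
ce=P.mean(0);print("lampcentre",ce)
E_=[P[(i+1)%4]-P[i] for i in range(4)];print([np.linalg.norm(e).round() for e in E_])
e=max(E_,key=np.linalg.norm);e=e*np.sign(e[0]);yaw=np.arctan2(e[1],e[0]);print("yaw",np.degrees(yaw))
Rz=np.array([[np.cos(yaw),-np.sin(yaw)],[np.sin(yaw),np.cos(yaw)]])
O=ce-Rz@[20,80];print("stand O",O)
for x,y,z in[(0,0,26),(100,-6,26),(-100,-6,26),(95,130,8),(-98,-240,8)]:
    print((x,y,z),proj(m,[*((O+Rz@[x,y])/1000),z/1000]).round(1))
w=cams.camera_model("wrist");s=robot.get_state()
T=R.from_quat(s["ee_rot"]);print("cam in tool",T.inv().apply(np.array(w["eye"])-s["eef_pos"]),T.inv().apply(R.from_quat(w["orientation"]).apply([0,0,1])))
print("tool y in world",T.apply([0,1,0]))
```

```text
[109  31 157] [108  33 155] [109  31 156] [ 13 151  76] [105  14 143] [ 21 125 137]
((371.1836242675781, 168.45469665527344), (19.33821678161621, 96.01325988769531), 4.5739216804504395)
[[ 493.  -40.]
 [ 749.  -70.]
 [ 744. -121.]
 [ 488.  -89.]]
lampcentre [618.38715656 -79.82991148]
[np.float64(258.0), np.float64(51.0), np.float64(258.0), np.float64(49.0)]
yaw -6.662492787524373
stand O [ 589.24057564 -156.96924529]
(0, 0, 26) [390.3 193.5]
(100, -6, 26) [394.3 162.3]
(-100, -6, 26) [390.  225.9]
(95, 130, 8) [350.3 161.5]
(-98, -240, 8) [465.2 232.8]
cam in tool [ 0.07492928 -0.00075173 -0.14245582] [-2.92766695e-01  1.07611503e-04  9.56183900e-01]
tool y in world [ 0.24720633  0.96896069 -0.00205063]
```

play_rows:
  plan:
    - [[35,-20,0,0,1],[70,-40,0,0,1],[105,-60,0,0,1],[140,-75,0,0,1],[175,-95,0,0,1]]

```text
t: 0.52
eef_pos: [0.3182, 0.4613, 0.2308]
ee_rot: [0.124, 0.992, -0.0, -0.0]
ft_force: [0.5, 0.5, 0.5]
finger_gap: 0.0855
gripper_force: 0.0
```

play_rows:
  plan:
    - [[35,-20,0,-7,1],[70,-40,0,-14,1],[100,-55,0,-21,1],[125,-70,0,-28,1],[150,-80,0,-35,1]]

```text
t: 0.93
eef_pos: [0.4684, 0.3801, 0.2306]
ee_rot: [0.421, 0.907, -0.001, -0.0]
ft_force: [-0.3, 1.1, 0.1]
finger_gap: 0.0854
gripper_force: 0.0
```

play_rows:
  plan:
    - [[35,-20,0,-7,1],[70,-40,0,-14,1],[100,-55,0,-21,1],[125,-70,0,-28,1],[148,-82,0,-35,1]]

```text
t: 1.35
eef_pos: [0.6166, 0.2983, 0.2303]
ee_rot: [0.674, 0.739, -0.001, -0.0]
ft_force: [-0.1, 0.2, 0.0]
finger_gap: 0.0855
gripper_force: 0.0
```

play_rows:
  plan:
    - [[0,0,-10,-7,1],[0,0,-20,-14,1],[0,0,-30,-16,1],[0,0,-30,-16,1]]

```text
t: 1.68
eef_pos: [0.6134, 0.2991, 0.1974]
ee_rot: [0.768, 0.64, -0.003, -0.001]
ft_force: [-0.8, 0.1, -0.4]
finger_gap: 0.0855
gripper_force: 0.0
```

Run:
```python
from h import *
s=robot.get_state();m=cams.camera_model("wrist");im=cams.capture("wrist");cv2.imwrite("pics/w1.png",im)
print(s["t"],s["eef_pos"],R.from_quat(s["ee_rot"]).apply([0,1,0]))
hsv=cv2.cvtColor(im,cv2.COLOR_BGR2HSV)
k=((hsv[...,2]<125)&(hsv[...,1]>90)).astype(np.uint8)
for c in sorted(cv2.findContours(k,0,2)[0],key=cv2.contourArea)[-3:]:
    r=cv2.minAreaRect(c);print(r);b=cv2.boxPoints(r)
    print([onz(m,p,.046)[:2].round(3) for p in b],[onz(m,p,0)[:2].round(3) for p in b])
print("TCP/guess px",proj(m,[.615,.302,.046]))
```

```text
1.6833 [0.61341396 0.29914809 0.19737943] [ 0.98363169 -0.18009374 -0.00591067]
((443.11602783203125, 31.705842971801758), (34.501861572265625, 124.74925994873047), 46.54815673828125)
[array([0.676, 0.388]), array([0.752, 0.437]), array([0.768, 0.417]), array([0.692, 0.366])] [array([0.684, 0.391]), array([0.771, 0.447]), array([0.79 , 0.424]), array([0.702, 0.365])]
((33.5, 101.0), (67.0, 128.0), 0.0)
[array([0.327, 0.368]), array([0.373, 0.467]), array([0.429, 0.455]), array([0.389, 0.357])] [array([0.279, 0.368]), array([0.334, 0.482]), array([0.398, 0.468]), array([0.352, 0.354])]
((319.5, 253.99996948242188), (289.99993896484375, 638.9998779296875), 90.0)
[array([0.349, 0.414]), array([0.882, 0.316]), array([ 0.915, -0.012]), array([0.193, 0.114])] [array([0.305, 0.42 ]), array([0.922, 0.307]), array([ 0.96 , -0.072]), array([0.125, 0.074])]
TCP/guess px [329.76272538 179.1895392 ]
```

View pics/w1.png

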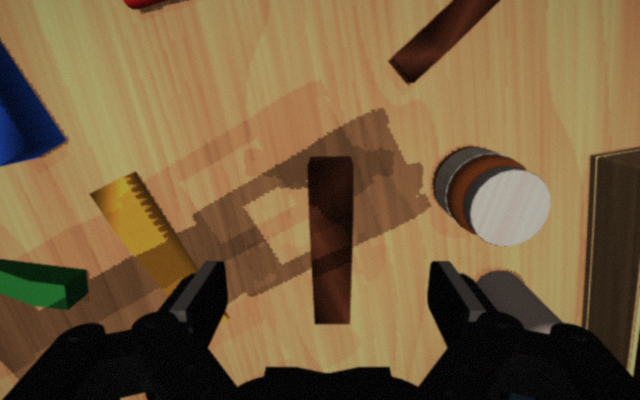

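The wrist view shows the wedge's heel end at row 157 (columns 308–352) and its thin end at row 323 (columns 315–350). The jar is at (495,200) and the glue bottle at (515,300), partly behind the right finger.

Run:
```python
from h import *
m=cams.camera_model("wrist")
H=[onz(m,p,.046)[:2] for p in((308,157),(352,157))];N=[onz(m,p,.006)[:2] for p in((315,323),(350,323))]
h=np.mean(H,0);n=np.mean(N,0);u=(h-n)/np.linalg.norm(h-n)
print(H,N,"len",np.linalg.norm(h-n),"ang",np.degrees(np.arctan2(u[1],u[0])),"heelc",h-.025*u,"grip",h-.015*u)
s=robot.get_state();t=R.from_quat(s["ee_rot"]).apply([0,1,0]);print(s["eef_pos"],"tool y ang",np.degrees(np.arctan2(t[1],t[0])))
t=cams.camera_model("top");print("glue",onz(t,(294,125),.16),"jar",onz(t,(250,139),.09),onz(m,(508,205),.09))
```

```text
[array([0.60066965, 0.3247461 ]), array([0.63785134, 0.31803289])] [array([0.56762669, 0.12953946]), array([0.60699482, 0.12252476])] len 0.19795275863789266 ang 80.71178460907623 heelc [0.61522547 0.29671727] grip [0.61683948 0.30658616]
[0.61383981 0.29952183 0.19873256] tool y ang -10.270560803212685
glue [0.76827171 0.12611563 0.16      ] jar [0.75397178 0.2641338  0.09      ] [0.74845717 0.26855097 0.09      ]
```

play_rows:
  plan:
    - [[2,3,-35,1,1],[2,3,-70,1,1],[2,3,-105,1,1],[2,3,-140,1,1],[2,3,-165,1,1]]

```text
t: 2.15
eef_pos: [0.6156, 0.3029, 0.0334]
ee_rot: [0.762, 0.648, -0.001, -0.001]
ft_force: [-0.1, -0.6, -1.2]
finger_gap: 0.0855
gripper_force: 0.0
```

play_rows:
  plan:
    - [[0,0,-12,0,1],[0,0,-23,0,1],[0,0,-23,0,1],[0,0,-23,0,-0.5],[0,0,-23,0,-0.5]]

```text
t: 2.57
eef_pos: [0.6191, 0.3039, 0.0159]
ee_rot: [0.762, 0.647, 0.002, 0.001]
ft_force: [0.1, -0.2, 0.5]
finger_gap: 0.064
gripper_force: 0.0
```

play_rows:
  plan:
    - [[0,0,0,0,-0.5],[0,0,0,0,-0.5],[0,0,0,0,-0.5],[0,0,0,0,-0.5],[0,0,0,0,-0.5]]

```text
t: 2.98
eef_pos: [0.619, 0.3038, 0.0158]
ee_rot: [0.762, 0.647, 0.002, 0.001]
ft_force: [-0.2, 1.1, 6.6]
finger_gap: 0.039
gripper_force: 61.7
```

play_rows:
  plan:
    - [[0,0,20,0,-0.5],[0,-15,30,0,-0.5],[-1,-45,30,1,-0.5],[-2,-80,30,2,-0.5],[-3,-115,30,2.6,-0.5]]

```text
t: 3.4
eef_pos: [0.6141, 0.1865, 0.0439]
ee_rot: [0.746, 0.665, 0.0, 0.001]
ft_force: [-0.1, -0.3, -1.3]
finger_gap: 0.0393
gripper_force: 60.9
```

play_rows:
  plan:
    - [[-1,-35,0,0,-0.5],[-2,-70,0,0,-0.5],[-3,-105,0,0,-0.5],[-4,-130,0,0,-0.5],[-4,-147,0,0,-0.5]]

```text
t: 3.82
eef_pos: [0.6094, 0.037, 0.0435]
ee_rot: [0.748, 0.663, -0.0, 0.0]
ft_force: [0.5, 0.2, -0.9]
finger_gap: 0.0395
gripper_force: 60.9
```

play_rows:
  plan:
    - [[0,0,0,0,-0.5],[0,0,0,0,-0.5]]

```text
t: 3.98
eef_pos: [0.6099, 0.0394, 0.0435]
ee_rot: [0.748, 0.663, 0.0, -0.0]
ft_force: [0.1, -0.4, -0.7]
finger_gap: 0.0393
gripper_force: 60.9
```

Run:
```python
from h import *
s=robot.get_state();print(s["t"],s["eef_pos"],s["ft_force"]);t=R.from_quat(s["ee_rot"]).apply([0,1,0]);print("wedge ang",90+np.degrees(np.arctan2(t[1],t[0])))
T=cams.capture("top");S=cams.capture("scene");cv2.imwrite("pics/t2.png",T);cv2.imwrite("pics/s2.png",S)
f=lambda im,x0,x1,y0,y1,w,h:cv2.resize(im[y0:y1,x0:x1],(w,h),interpolation=cv2.INTER_CUBIC)
c=np.vstack([f(T,270,470,130,270-0,400*2,280),f(S,160,440,90,300-20,800,300)][:2])
cv2.imwrite("pics/c2.png",c)
```

```text
3.9833 [0.6099171  0.03938464 0.04348212] [ 0.14602437 -0.43148446 -0.68543959]
wedge ang 83.1199723620884
```

View pics/c2.png

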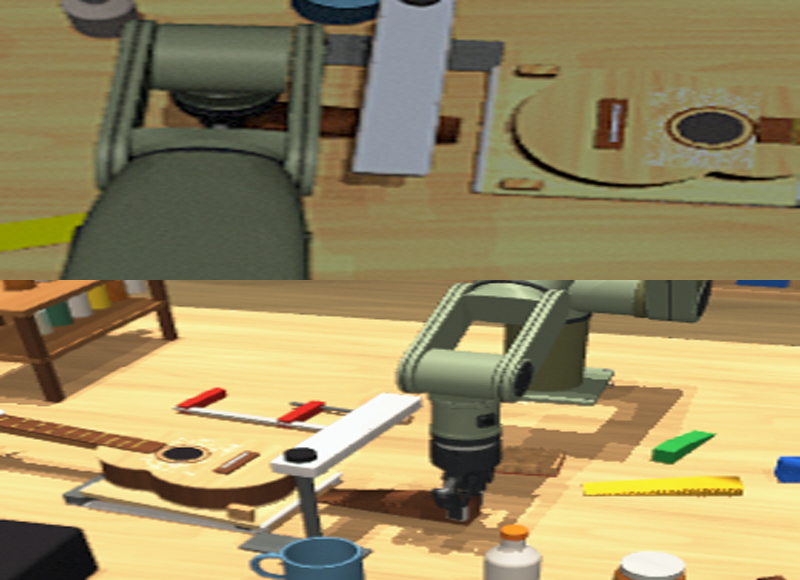

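The wedge is held level. In the top crop its nose is at about (460,128) and the board edge at about (485,120). The wrist fork sits above lamp height, so I check its clearance next.

Run:
```python
from h import *
s=cams.camera_model("scene");t=cams.camera_model("top")
for z in(.25,.27,.29,.31,.33,.35,.37): print(z,proj(s,[.61,.039,z]).round(0),proj(s,[.65,.039,z]).round(0))
def st(P):
    a=np.radians(-6.66);d=np.array(P[:2])*1000-[589.2,-157];return np.array([np.cos(a)*d[0]+np.sin(a)*d[1],-np.sin(a)*d[0]+np.cos(a)*d[1]]).round(1)
f=lambda cx,cy:(270+cx/4,130+cy/2)
print("nose", st(onz(t,f(461,118),.030+.004)),st(onz(t,f(459,141),.034)))
print("edge", st(onz(t,f(474,190),.026)),st(onz(t,f(497,66),.026)))
print("fork",[st(onz(t,f(*p),.34)) for p in((95,190),(325,190),(325,22))],"tcp",st([.6099,.0394]))
```

```text
0.25 [322. 183.] [318. 190.]
0.27 [322. 177.] [318. 184.]
0.29 [322. 171.] [318. 178.]
0.31 [322. 165.] [318. 172.]
0.33 [322. 159.] [318. 166.]
0.35 [322. 152.] [318. 159.]
0.37 [322. 146.] [318. 153.]
nose [10.9 17.2] [-24.9  16.3]
edge [-97.6  -1.1] [97.7 -6. ]
fork [array([-160.7,  255.6]), array([-148.5,  123.8]), array([ 52.3, 140.3])] tcp [ -2.2 197.5]
```

play_rows:
  plan:
    - [[2,0,-12,0.2,-0.5],[4,0,-22,0.2,-0.5],[4,0,-29,0.2,-0.5],[4,0,-29,0.2,-0.5],[4,0,-29,0.2,-0.5]]

```text
t: 4.5
eef_pos: [0.6143, 0.0421, 0.0153]
ee_rot: [0.746, 0.666, -0.0, -0.0]
ft_force: [-3.6, 0.0, 11.8]
finger_gap: 0.0392
gripper_force: 61.8
```

play_rows:
  plan:
    - [[-1,-10,0,0,-0.5],[-2,-20,0,0,-0.5],[-4,-32,0,0,-0.5],[-5,-42,0,0,-0.5],[-5,-42,0,0,-0.5]]

```text
t: 4.92
eef_pos: [0.6107, -0.0011, 0.0154]
ee_rot: [0.746, 0.666, 0.001, 0.001]
ft_force: [-1.2, -1.5, 7.1]
finger_gap: 0.0396
gripper_force: 61.2
```

Run:
```python
from h import *
s=robot.get_state();print(s["t"],s["eef_pos"],s["ft_force"]);t=R.from_quat(s["ee_rot"]).apply([0,1,0]);print("wedge ang",90+np.degrees(np.arctan2(t[1],t[0])))
T=cams.capture("top");S=cams.capture("scene");cv2.imwrite("pics/t3.png",T);cv2.imwrite("pics/s3.png",S)
f=lambda im,x0,x1,y0,y1,w,h:cv2.resize(im[y0:y1,x0:x1],(w,h),interpolation=cv2.INTER_CUBIC)
cv2.imwrite("pics/c3.png",np.vstack([f(T,300,450,130,230,420,280),f(S,210,360,140,275-25,420,308)]))
```

```text
4.9167 [ 0.61074896 -0.00110703  0.01535322] [-1.22949812 -1.5090311   7.08707756]
wedge ang 83.49954151994841
```

View pics/c3.png

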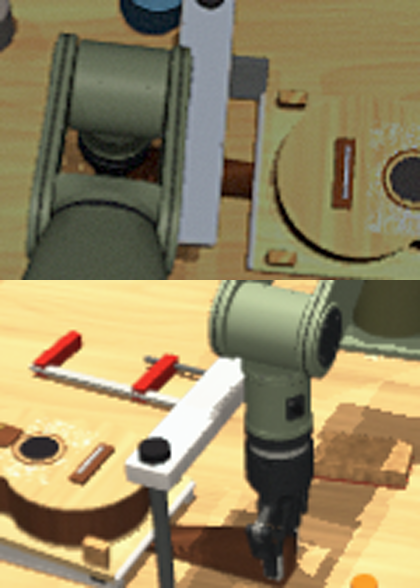

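The nose sits just under the edge, straight and central (top crop (250,180)). I release, back off, turn 90°, and then push with the back of the opened finger, so the upright body stays clear of the lamp.

play_rows:
  plan:
    - [[0,0,0,0,1],[0,0,0,0,1],[0,0,0,0,1],[0,0,0,0,1],[0,0,0,0,1]]

```text
t: 5.43
eef_pos: [0.6087, -0.0005, 0.0136]
ee_rot: [0.746, 0.666, -0.0, -0.0]
ft_force: [0.4, 0.4, 0.3]
finger_gap: 0.0857
gripper_force: 0.0
```

play_rows:
  plan:
    - [[0,0,15,0,1],[0,0,40,0,1],[0,0,70,0,1],[2,20,70,0,1],[6,50,70,0,1]]

```text
t: 5.85
eef_pos: [0.6175, 0.0472, 0.0872]
ee_rot: [0.747, 0.664, 0.002, 0.002]
ft_force: [-0.5, 0.5, 0.4]
finger_gap: 0.0857
gripper_force: 0.0
```

play_rows:
  plan:
    - [[3,20,0,7,1],[5,40,0,14,1],[5,40,0,21,1],[5,40,0,28,1],[5,40,0,35,1]]

```text
t: 6.27
eef_pos: [0.6199, 0.09, 0.0839]
ee_rot: [0.508, 0.861, -0.0, -0.0]
ft_force: [0.4, -0.0, 0.9]
finger_gap: 0.0854
gripper_force: 0.0
```

play_rows:
  plan:
    - [[0,0,0,7,1],[0,0,0,14,1],[0,0,0,21,1],[0,0,0,28,1],[0,0,0,35,1]]

```text
t: 6.68
eef_pos: [0.6199, 0.0893, 0.0839]
ee_rot: [0.226, 0.974, -0.0, -0.0]
ft_force: [0.8, -0.5, 0.7]
finger_gap: 0.0855
gripper_force: 0.0
```

play_rows:
  plan:
    - [[0,0,0,7,1],[0,0,0,14,1],[0,0,0,20,1],[0,0,0,20,1],[0,0,0,20,1]]

```text
t: 7.1
eef_pos: [0.62, 0.0892, 0.084]
ee_rot: [0.058, 0.998, -0.0, -0.0]
ft_force: [0.1, 0.1, -0.3]
finger_gap: 0.0853
gripper_force: 0.0
```

Run:
```python
from h import *
s=robot.get_state();print(s["t"],s["eef_pos"],s["ft_force"],s["joint_pos"].round(2));t=R.from_quat(s["ee_rot"]).apply([0,1,0]);print("tool y ang",np.degrees(np.arctan2(t[1],t[0])))
T=cams.capture("top");S=cams.capture("scene");cv2.imwrite("pics/t4.png",T);cv2.imwrite("pics/s4.png",S)
f=lambda im,x0,x1,y0,y1,w,h:cv2.resize(im[y0:y1,x0:x1],(w,h),interpolation=cv2.INTER_CUBIC)
cv2.imwrite("pics/c4.png",np.vstack([f(T,280,430,130,230,420,280),f(S,220,400,140,260,420,280)]))
```

```text
7.1 [0.61995402 0.08923307 0.08400169] [ 0.13322596  0.12880242 -0.31644782] [ 0.    0.46  1.53 -0.    1.15 -1.45]
tool y ang 83.34036172748958
```

View pics/c4.png

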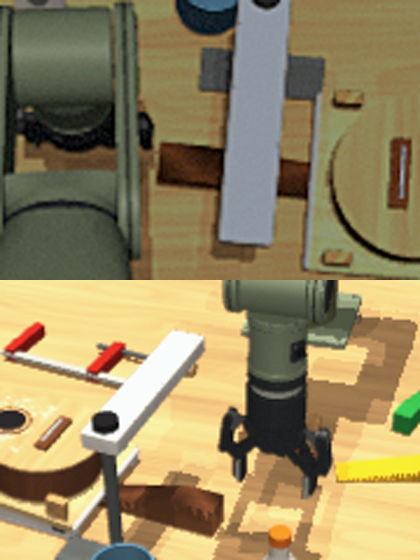

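```bash
cat >> h.py <<'E'
def st(P):
    a=np.radians(-6.66);d=np.array(P[:2])*1000-[589.2,-157];return np.array([np.cos(a)*d[0]+np.sin(a)*d[1],-np.sin(a)*d[0]+np.cos(a)*d[1]]).round(1)
E
python3 - <<'E'
from h import *
t=cams.camera_model("top");g=lambda cx,cy:(280+cx/2.8,130+cy/2.8)
print("heel top corners",st(onz(t,g(162,143),.046)),st(onz(t,g(159,176),.046)),"far-side near edge",st(onz(t,g(306,162),.012)),st(onz(t,g(306,196),.0)),"tcp",st([.61995,.0892]))
E
```

```text
heel top corners [ 19.7 163.6] [-17.  163.6] far-side near edge [20.6  2.5] [-15.4  -1.6] tcp [  2.  248.1]
```

play_rows:
  plan:
    - [[0,0,-30,0,1],[0,0,-60,0,1],[0,0,-77,0,1],[0,0,-77,0,1]]

```text
t: 7.53
eef_pos: [0.6156, 0.0891, 0.0022]
ee_rot: [0.058, 0.998, -0.0, -0.005]
ft_force: [-0.7, -0.1, -0.9]
finger_gap: 0.0856
gripper_force: 0.0
```

play_rows:
  plan:
    - [[-1,-10,0,0,1],[-2,-20,0,0,1],[-3,-28,0,0,1],[-4,-34,0,0,1],[-4,-34,0,0,1]]

```text
t: 7.95
eef_pos: [0.6178, 0.054, 0.0094]
ee_rot: [0.058, 0.998, 0.0, 0.002]
ft_force: [0.8, 0.9, 0.2]
finger_gap: 0.0854
gripper_force: 0.3
```

play_rows:
  plan:
    - [[-1,-7,0,0,1],[-2,-14,0,0,1],[-2,-20,0,0,1],[-3,-26,0,0,1],[-3,-26,0,0,1]]

```text
t: 8.37
eef_pos: [0.6148, 0.0294, 0.0093]
ee_rot: [0.057, 0.998, 0.001, 0.002]
ft_force: [0.8, 4.2, 3.1]
finger_gap: 0.0854
gripper_force: 2.1
```

Run:
```python
from h import *
s=robot.get_state();print(s["t"],st(s["eef_pos"]),s["ft_force"])
T=cams.capture("top");S=cams.capture("scene");W=cams.capture("wrist")
for n,i in zip("tsw",(T,S,W)):cv2.imwrite(f"pics/{n}5.png",i)
f=lambda im,x0,x1,y0,y1,w,h:cv2.resize(im[y0:y1,x0:x1],(w,h),interpolation=cv2.INTER_CUBIC)
a=np.vstack([f(T,300,450,130,230,450,300),f(S,180,330,160,260,450,300)])
b=np.vstack([f(W,0,640,0,400,350,219),f(cv2.imread("pics/s0.png") if 0 else cv2.imread("pics/scene0.png"),180,330,160,260,350,233),np.zeros((148,350,3),np.uint8)])
cv2.imwrite("pics/c5.png",np.hstack([a,b]))
m=cams.camera_model("scene");a=np.radians(-6.66)
for z in(.026,.046):
  for x,y in((100,0),(0,0),(-100,0)):
    print(x,z,proj(m,[.5892+(np.cos(a)*x-np.sin(a)*y)/1000,-.157+(np.sin(a)*x+np.cos(a)*y)/1000,z]).round(1))
```

```text
8.3667 [  3.8 188.1] [0.78610633 4.21386348 3.05589826]
100 0.026 [252. 246.]
0 0.026 [266.7 227.5]
-100 0.026 [279.9 210.9]
100 0.046 [251.4 241.2]
0 0.046 [266.2 222.8]
-100 0.046 [279.6 206.3]
```

View pics/c5.png

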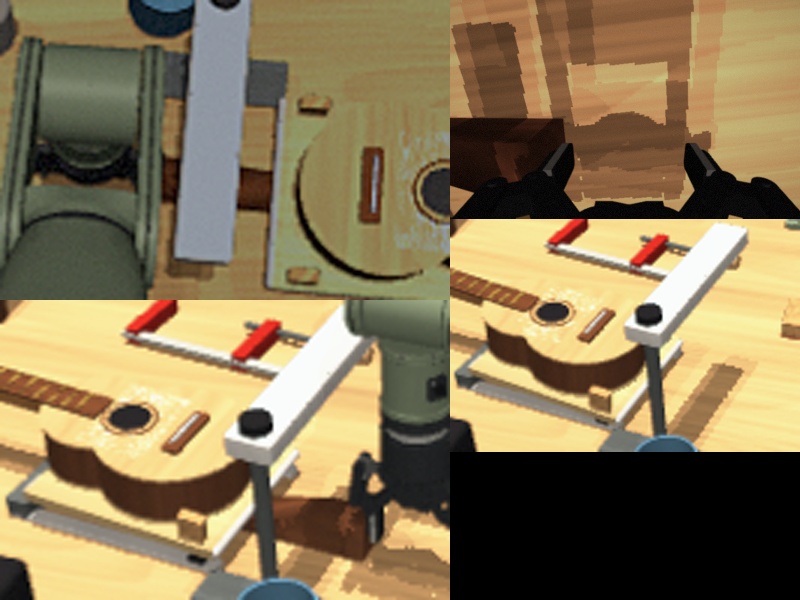

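Pushing works: about 4 N, the wedge is straight, and the board is rising (its front corner now stands clear of the rail at scene crop (205,565)). I measure the board rise by image shift and the heel position with the wrist camera.

```bash
cat >> h.py <<'E'
def tilt(S):
    # image shift of ukulele bridge / board block between rest and now -> tilt in rad (0 = level)
    A=cv2.cvtColor(cv2.imread("pics/scene0.png"),cv2.COLOR_BGR2GRAY);B=cv2.cvtColor(S,cv2.COLOR_BGR2GRAY)
    m=cams.camera_model("scene");a=np.radians(-6.66);out=[]
    for (cx,cy,w,h),z0 in(((242,334-100+0,14,10),.05),((241,205,12,10),.09),((222,199,12,8),.09)):
        p=B[cy-h:cy+h,cx-w:cx+w].astype(np.float32);W=np.eye(2,3,dtype=np.float32)
        _,W=cv2.findTransformECC(p,A[cy-h:cy+h,cx-w:cx+w].astype(np.float32),W,cv2.MOTION_TRANSLATION,(3,100,1e-5),None,3)
        P=onz(m,(cx,cy),z0);y=st(P)[1]
        up=proj(m,P)[1]-proj(m,P+[0,0,.01])[1]
        out.append(float(np.round(-.083+W[1,2]/up*10/(240+y),4)))
    return out
E
python3 - <<'E'
from h import *
print("tilt",tilt(cv2.imread("pics/s5.png")))
w=cams.camera_model("wrist")
f=lambda x,y:((x-450)*640/350,y*400/219)
print("heel corner top",st(onz(w,f(564,121),.046)),st(onz(w,f(529,191),0)),st(robot.get_state()["eef_pos"]))
E
```

```text
tilt [-0.049, -0.0422, -0.0358]
heel corner top [-32.3 148.7] [58.5 89.4] [  3.7 188.1]
```

play_rows:
  plan:
    - [[-1,-7,0,0,1],[-2,-14,0,0,1],[-3,-20,0,0,1],[-4,-26,0,0,1],[-4,-26,0,0,1]]

```text
t: 8.93
eef_pos: [0.6105, 0.0034, 0.0088]
ee_rot: [0.057, 0.998, 0.0, 0.001]
ft_force: [0.6, 5.3, 3.7]
finger_gap: 0.0848
gripper_force: 2.4
```

Run:
```python
from h import *
s=robot.get_state();print(s["t"],st(s["eef_pos"]),s["ft_force"])
S=cams.capture("scene");cv2.imwrite("pics/s6.png",S);cv2.imwrite("pics/t6.png",cams.capture("top"));print(tilt(S))
```

```text
8.9333 [  2.5 161.8] [0.63427947 5.31282419 3.7381399 ]
[-0.0168, -0.0043, 0.0061]
```

Run:
```python
from h import *
m=cams.camera_model("scene");a=np.radians(-6.66)
pw=lambda x,y,z:proj(m,[.5892+(np.cos(a)*x-np.sin(a)*y)/1000,-.157+(np.sin(a)*x+np.cos(a)*y)/1000,z])
x0,y0,k=236,196,7
out=[]
for n,zs in(("scene0",.026),("s6",.046)):
    im=cv2.imread(f"pics/{n}.png")[y0:y0+62,x0:x0+57];im=cv2.resize(im,None,fx=k,fy=k,interpolation=cv2.INTER_NEAREST)
    L=[(pw(x,-6,zs)-[x0,y0]+.5)*k for x in(100,-100)]
    cv2.line(im,*[tuple(int(v) for v in p) for p in L],(0,255,0),1);out.append(im)
cv2.imwrite("pics/c6.png",np.hstack(out));print(out[0].shape)
```

```text
(434, 399, 3)
```

View pics/c6.png

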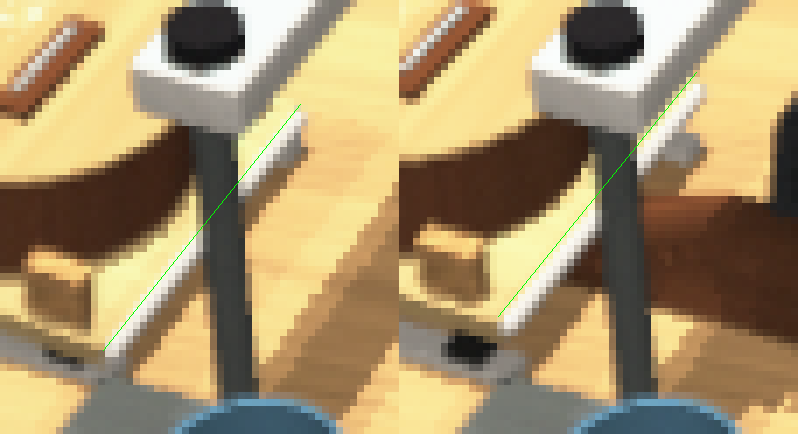

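The scene zoom shows the nosing's near corner moved from (110,355) to (106,330), which is 3.6 px of the 4.7 px needed. The board is still slightly low, at about -0.018 rad, so I push in small steps.

play_rows:
  plan:
    - [[0,-3,0,0,1],[-1,-6,0,0,1],[-1,-8,0,0,1],[-1,-8,0,0,1]]

```text
t: 9.37
eef_pos: [0.6091, -0.0039, 0.0084]
ee_rot: [0.057, 0.998, 0.001, 0.001]
ft_force: [0.7, 6.2, 5.1]
finger_gap: 0.0853
gripper_force: 3.4
```

```bash
cat >> h.py <<'E'
def strip(S):
    # vertical shift (px) of bright nosing strip since rest, columns 256-263
    A=cv2.imread("pics/scene0.png").astype(float);out=[]
    def prof(I,c): 
        v=I[:,c,0]; 
        return v
    for c in range(253,264):
        r=[]
        for I in(A,S.astype(float)):
            n=np.arange(205,252);b=I[n,c,0];w=np.clip(b-180,0,None);r.append((w*n).sum()/max(w.sum(),1e-6))
        out.append(r[0]-r[1])
    return np.round(out,2)
E
python3 - <<'E'
from h import *
s=robot.get_state();print(s["t"],st(s["eef_pos"]),s["ft_force"])
S=cams.capture("scene");cv2.imwrite("pics/s7.png",S);print(tilt(S))
for n in("s5","s6","s7"):print(n,strip(cv2.imread(f"pics/{n}.png")))
E
```

```text
9.3667 [  2.  154.4] [0.69366952 6.21187403 5.07445872]Traceback (most recent call last):
  File "<stdin>", line 3, in <module>
  File "h.py", line 21, in tilt
    _,W=cv2.findTransformECC(p,A[cy-h:cy+h,cx-w:cx+w].astype(np.float32),W,cv2.MOTION_TRANSLATION,(3,100,1e-5),None,3)
        ~~~~~~~~~~~~~~~~~~~~^^^^^^^^^^^^^^^^^^^^^^^^^^^^^^^^^^^^^^^^^^^^^^^^^^^^^^^^^^^^^^^^^^^^^^^^^^^^^^^^^^^^^^^^^^
cv2.error: OpenCV(4.12.0) /io/opencv/modules/video/src/ecc.cpp:574: error: (-7:Iterations do not converge) NaN encountered. in function 'findTransformECC'
```

Run:
```python
import re
s=open("h.py").read()
s=s.replace("W=np.eye(2,3,dtype=np.float32)","W=np.array([[1,0,cx-w],[0,1,cy-h+3.5]],np.float32)").replace("A[cy-h:cy+h,cx-w:cx+w].astype(np.float32)","A.astype(np.float32)").replace("W[1,2]/up","(W[1,2]-cy+h)/up")
open("h.py","w").write(s)
from h import *
for n in("s5","s6","s7"):
    S=cv2.imread(f"pics/{n}.png");print(n,tilt(S),strip(S))
```

```text
s5 [-0.0498, -0.0439, -0.0357] [2.13 2.21 1.23 1.22 1.29 0.43 0.14 1.4  1.17 1.17 1.4 ]
s6 [-0.0174, -0.0054, 0.0076] [4.18 4.18 2.67 2.49 2.11 1.37 0.86 2.35 2.13 2.44 2.61]
s7 [-0.0081, 0.0057, 0.0212] [4.9  4.8  3.45 3.12 1.31 1.44 1.54 3.15 2.15 2.01 3.07]
```

Run:
```python
from h import *
m=cams.camera_model("scene");print("s5 heel corner",st(onz(m,(303.5,246),0)))
S=cv2.imread("pics/s7.png")
z=cv2.resize(S[195:265,225:315],None,fx=7,fy=7,interpolation=cv2.INTER_NEAREST)
a=np.radians(-6.66)
pw=lambda x,y,z:(proj(m,[.5892+(np.cos(a)*x-np.sin(a)*y)/1000,-.157+(np.sin(a)*x+np.cos(a)*y)/1000,z])-[225,195]+.5)*7
for zz,c in((.046,(0,255,0)),(.026,(255,0,255))):
    L=[pw(x,-6,zz) for x in(100,-100)];cv2.line(z,*[tuple(int(v) for v in p) for p in L],c,1)
for y in range(85,116,5):
    p=pw(22,y,0);cv2.circle(z,tuple(int(v) for v in p),2,(255,0,0) if y!=95 else (0,0,255),-1)
cv2.imwrite("pics/c7.png",z)
```

```text
s5 heel corner [ 13.1 138.6]
```

View pics/c7.png

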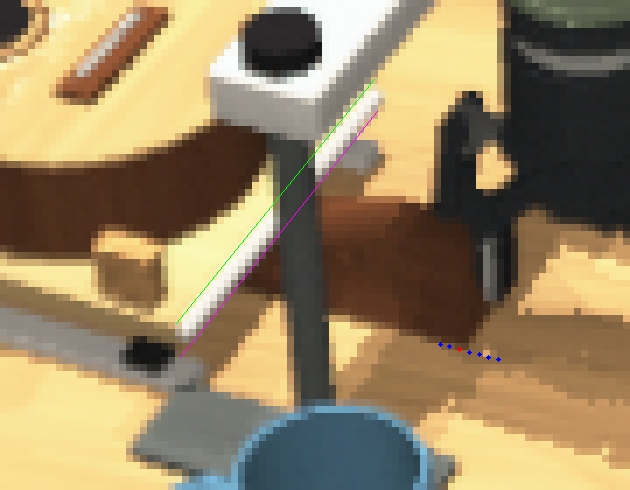

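The zoom shows the nosing tip at (188,337), just below the green level line, and the heel's lower corner at (478,340), giving a heel end at about y = 105. That leaves about 9 mm to push. I check how much clearance the body has from the lamp.

Run:
```python
from h import *
m=cams.camera_model("scene");a=np.radians(-6.66)
ax=np.array([np.cos(a),np.sin(a),0]);O=np.array([.5892,-.157,0])
def onx(px,x):
    e,d=ray(m,px);t=(x/1000-(e-O)@ax)/(d@ax);P=e+d*t;return st(P)[1],round(P[2]*1000)
S=cv2.imread("pics/s7.png")
for r in(170,180,190,196,200,205,210,215,220):
    row=S[r,280:345].astype(int);print(r,"bright",row.sum(1)[::3]//3)
for p in((297,209),(297,200),(296.5,196),(303,220)): print(p,[onx(p,x) for x in(2,20,40)])
print(st(onz(m,(225+478/7-.5,195+340/7-.5),0)))
```

```text
170 bright [200 202 249 250 250 118  70  66  68  72  75  77  71  88  55  27 137 204
 204 201 199 201]
180 bright [249 249 249 247 134 116  75  83  87  87  88  84  78  65 203 203 204 206
 212 215 216 204]
190 bright [251 251 151 112 184 186  74  83  88  88  88  33  58  72 211 207 145 145
 147 147 121 118]
196 bright [234 121 162 203 202 201  37  83 116  96  98  88  80  35 163 121 129 114
 105 101 100 105]
200 bright [125 184 213 214 213 211  45  31  35  36  36  32  38  42 155 127 104 105
 102 102 104 107]
205 bright [208 210 210 213 213 212  28  41  48  72  72  35  34  31 107 102 121 116
 113 108 109 101]
210 bright [202 204 206 120  58 196  28  31  32  33  33  32  31  28  84  83 101  91
  98 107  90 102]
215 bright [197 199 199  31  58 120  29  29  33  33  34  33  32  29 116 118 110 111
 108 110 112 128]
220 bright [193 194 169  32  28 199  49  31  30  30  32  33  32  37  63  54  74  87
 114 116 189 191]
(297, 209) [(np.float64(115.4), 136), (np.float64(124.1), 150), (np.float64(133.7), 167)]
(297, 200) [(np.float64(116.7), 170), (np.float64(125.3), 184), (np.float64(134.9), 200)]
(296.5, 196) [(np.float64(115.5), 185), (np.float64(124.2), 198), (np.float64(133.8), 214)]
(303, 220) [(np.float64(134.7), 98), (np.float64(143.0), 113), (np.float64(152.2), 130)]
[ 12.7 100.2]
```

play_rows:
  plan:
    - [[0,-2,0,0,1],[-0.5,-4,0,0,1],[-0.5,-5,0,0,1],[-0.5,-5,0,0,1]]

```text
t: 9.75
eef_pos: [0.6086, -0.0087, 0.0085]
ee_rot: [0.057, 0.998, 0.001, 0.001]
ft_force: [1.5, 7.4, 4.7]
finger_gap: 0.0855
gripper_force: 3.8
```

Run:
```python
from h import *
s=robot.get_state();print(s["t"],st(s["eef_pos"]),s["ft_force"])
S=cams.capture("scene");cv2.imwrite("pics/s8.png",S);print(tilt(S))
# nosing lower/near tip and upper rim: bright-strip outline per frame in the near-corner window
m=cams.camera_model("scene")
for n in("scene0","s5","s6","s7","s8"):
    I=cv2.cvtColor(cv2.imread(f"pics/{n}.png"),cv2.COLOR_BGR2HSV)
    k=((I[...,1]<45)&(I[...,2]>215)).astype(np.uint8);k[:,:249]=0;k[:,264:]=0;k[:222]=0;k[256:]=0
    ys,xs=np.nonzero(k)
    if len(xs)>8:
        # strip centre row fitted with known line slope (-18.5/14)
        print(n,len(xs),np.round(np.mean(ys+1.27*(xs-256)),2),ys.max(),xs[ys==ys.max()])
```

```text
9.75 [  2.1 149.6] [1.48666005 7.4163696  4.74070492]
[-0.0038, 0.0131, 0.0277]
scene0 39 239.43 246 [251]
s5 41 237.43 244 [251]
s6 42 235.46 242 [251 252]
s7 42 234.87 241 [251 252]
s8 42 234.46 241 [251 252]
```

play_rows:
  plan:
    - [[0,-2,0,0,1],[-0.5,-4,0,0,1],[-0.5,-4,0,0,1]]

```text
t: 10.05
eef_pos: [0.6081, -0.0127, 0.0084]
ee_rot: [0.057, 0.998, 0.001, 0.001]
ft_force: [1.4, 7.1, 3.8]
finger_gap: 0.0853
gripper_force: 3.7
```

```bash
cat >> h.py <<'E'
def line(n):
    I=cv2.cvtColor(cv2.imread(f"pics/{n}.png"),cv2.COLOR_BGR2HSV)
    k=((I[...,1]<45)&(I[...,2]>215)).astype(np.uint8);k[:,:249]=0;k[:,264:]=0;k[:222]=0;k[256:]=0
    ys,xs=np.nonzero(k);d=239.43-np.mean(ys+1.27*(xs-256));return round(d,2),round(-.083*(1-d/5.45),4)
E
python3 - <<'E'
from h import *
s=robot.get_state();print(s["t"],st(s["eef_pos"]),s["ft_force"])
S=cams.capture("scene");cv2.imwrite("pics/s9.png",S);print(tilt(S),line("s8"),line("s9"))
E
```

```text
10.05 [  2.1 145.5] [1.36523217 7.06769239 3.75910193]
[0.0016, 0.0203, 0.0354] (np.float64(4.97), np.float64(-0.0074)) (np.float64(5.2), np.float64(-0.0038))
```

The board is level within measurement error (-0.004 to +0.002 rad). I back the finger off, lift clear and confirm.

play_rows:
  plan:
    - [[1,8,0,0,1],[3,25,0,0,1],[7,60,0,0,1],[10,90,20,0,1],[12,100,60,0,1]]

```text
t: 10.52
eef_pos: [0.6126, 0.0891, 0.0609]
ee_rot: [0.056, 0.998, -0.0, -0.008]
ft_force: [-0.3, -0.2, -1.0]
finger_gap: 0.0856
gripper_force: 0.0
```

play_rows:
  plan:
    - [[0,0,40,0,1],[0,20,80,0,1],[0,40,100,0,1],[0,40,100,0,1],[0,40,100,0,1]]

```text
t: 10.93
eef_pos: [0.62, 0.1266, 0.1691]
ee_rot: [0.056, 0.998, -0.001, 0.002]
ft_force: [0.4, -0.6, -0.2]
finger_gap: 0.0856
gripper_force: 0.0
```

Run:
```python
from h import *
s=robot.get_state();print(s["t"],st(s["eef_pos"]),s["ft_force"])
S=cams.capture("scene");cv2.imwrite("pics/s10.png",S);print(tilt(S),line("s9"),line("s10"))
T=cams.capture("top");cv2.imwrite("pics/t10.png",T);t=cams.camera_model("top")
h=cv2.cvtColor(T,cv2.COLOR_BGR2HSV);k=((h[...,2]<125)&(h[...,1]>90)).astype(np.uint8);k[:,:335]=0;k[:,366:]=0;k[:172]=0;k[212:]=0
cs,_=cv2.findContours(k,0,2)
for c in cs:
    if cv2.contourArea(c)>15:
        x,y,w,hh=cv2.boundingRect(c);print(x,y,w,hh,st(onz(t,(x-.5,y),.046)),st(onz(t,(x-.5,y+hh),.046)))
```

```text
10.9333 [ -2.3 285.3] [ 0.38365097 -0.60473301 -0.16440071]
[0.0018, 0.0207, 0.0339] (np.float64(5.2), np.float64(-0.0038)) (np.float64(5.24), np.float64(-0.0032))
355 172 6 40 [ 52.6 115.5] [-70.5 105.6]
```

The board holds level and the wedge stays put with the robot clear, so I hand in.

```bash
python3 -c "
from rig import order
print(order.hand_in())"
```

```text
the job is handed in; nothing more can be done
None
```

The job is handed in: the dark-brown wedge sits straight in under the middle of the front edge, and the board is level to within about 0.004 rad on my two best image checks. It held there after the gripper backed off; the moves cannot lean the gripper, so the last push was with the back of an opened finger, clear of the lamp.

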